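# Hold the round flask down in the sprung ring of the dosing stand

## Robot

A 6-joint arm with a two-finger parallel gripper is mounted at the origin on the work surface. World frame = base frame: x ahead of the robot, y to its left, z up, the work surface at z = 0. Lengths are in mm, angles in rad, forces in N, time in s.
With the tool pointing down it reaches from about 400 to 925 mm from the base axis. Payload 12.5 kg.
Tool frame: the origin (TCP) lies at the centre of the arm's flange, where the gripper is bolted on; the fingertips stand 190 mm ahead of it and the grasp point (between the pads) lies 171 mm ahead of it; z points along the fingers, y is the line along which they close (so a half turn about z gives the same grasp; the last joint's range is limited). The gripper opens to 95 mm and grips with 3 to 60 N. Pads are 20 mm wide; open, the fingers measure 119 mm over their backs; the gripper's body (75 mm by 180 mm) begins 59 mm behind the grasp point.
Start: joints at [1.005, 0.491, 1.559, -0, 1.092, -0.106], TCP at [277.333, 560.099, 404.761] pointing down, gripper open.
Joint ranges: [-3.1, 3.1], [-0.84, 2.19], [0.05, 2.79], [-1.13, 4.28], [0.06, 2.93], [-2.69, 2.69]. Speed limits (rad/s): [2.22, 2.22, 2.79, 3.14, 3.14, 3.14].

## Interface

Orientations are given as [roll, pitch, yaw] about the fixed x, y, z axes, in that order (R = Rz(yaw) Ry(pitch) Rx(roll)).
In Python, from cell import env, read_camera, search_frame, cut_out gives the robot as it stands. The module is installed in compiled form; this text tells all that it offers.
- The arm moves only by the tool move_arm, never from a script. Its argument "commands" is a list of rows, each a list of 3 entries, a list of its own where there are three numbers: the shift along the world's x, y, z normalised to -1 to 1, where 1 is 0.03 m, then the turn about the world's z normalised to -1 to 1, where 1 is 0.08 rad, then the opening, from -1 (shut) to 1 (fully open), so that 0 is half open. A call has 1 to 20 rows; each row shifts and turns the commanded pose from where the row before left it; what a row does not reach is not made up. A row lasts 1/12 s, in which the tool goes at most 41.7 mm and 7.16 degrees, less where a joint would pass 70% of its speed; a pose out of reach is approached as far as the arm can. A call with a number of a shift or a turn outside -1 to 1 is refused whole. A call with a gripper value outside its range is refused whole. The fingers move at their own pace and stop on an object; the grip force is fixed at half the most. Time passes only in rows, so rows that do not move let the fingers close. It gives the time, the measured TCP pose, the force, the opening and the grip force at its end, in the units of the state.
- env.state(): the state, without advancing time (a new reading comes with each control period).
- read_camera(name): name is "side" or "top"; returns a dict with "image" (384x512x3 uint8, red, green, blue), "fx", "fy", "cx", "cy" (pixels), "rvec" (rotation vector, rad) and "tvec" (3), from world to camera coordinates, as OpenCV has them. Camera axes: x right, y down, z forward; pixel columns grow to the right and rows downward; lengths in mm; the calibration is good to about 2 mm. A picture is of the moment at which its call begins. There is no depth.
- env.job_done(): hands the job in; it is judged then, once.
Trained networks look in a picture, given as the dict that the camera call returned (one of the last four; its "shot" number tells which), for a name from the list of things; names that differ only in an ending like _2 or _b are one class to them, and where a whole thing is asked for, a point or a joint stands for the part that bears it (a point fixed in the world has none). Each returns a list of dicts, best first, with "confidence" (0 to 1); they miss things now and then, are a little off and sometimes report something else, mostly with a low value. They report only what shows in the picture. A call takes as long as a camera call. They do not tell look-alikes from the thing itself.
- search_frame(thing, picture): "at" ([column, row] in pixels, amid what is visible of it).
- cut_out(thing, picture): "region" (384x512 bool, what is visible of it) and "at" ([column, row] in pixels, amid what is visible of it).
The state is a dict: "t": time; "joints": joint angles; "qvel": joint speeds; "tau": joint torques, N m; "eef_pos": TCP position; "tcp_rot": TCP orientation; "ft_force": force on the tool from outside, world axes, zero at the start; "moment": the same for the moment, N m; "opening": opening from 0.0 (shut) to 1.0 (fully open); "grip_force": force on a finger pad.
Only numpy, scipy, OpenCV 4.12 (cv2) and the standard library are available. Lean on these libraries where they do the work, as an engineer would, in place of code of your own. Each camera call takes 0.05 s, during which the arm holds its last target. There are 200 camera calls.

## Task

Take the stoppered round-bodied flask from the bench and set it upright in the sprung ring on top of the dosing stand, then press it down, without ramming it, until the ring is almost at its lower stop, so that the valve below stays open. Finish while you are still holding the flask pressed down there, upright; do not tip it over on the way, and leave the conical flask and all the other things on the bench where they are.

Things in the scene. Friction and masses are not known exactly. Their poses are not given: they have to be found in the camera images.
- flask: the loose amber glass round flask, about 0.28 kg (varies by a quarter), standing on the bench: a ball of diameter 66 on a small flat foot of diameter 32, above it a straight neck of diameter 25 from 66 to 114 above the underside, then a dark stopper of diameter 31 up to 126. Grip the neck, best at about 95 above the underside. Origin: centre of its underside; z runs up the neck
- ball_center (a point): centre of the flask's ball, on its axis, 33.5 above its underside
- stand: the dosing stand, fixed to the bench: square grey base plate 120 x 120 x 12 with an upright coil spring that carries the steel ring. Origin: centre of the plate's underside, z up; the ring is right above it
- ring_top (a point): centre of the ring's open mouth, in the plane of its upper rim, 94 above the bench when the ring is up; it moves with the ring. The ring is an upright sleeve of outer diameter 69 with a 45 degree funnel on top (outer diameter 76 at the rim, narrowing to a hole of about 40, 14 lower). The flask's foot goes through the hole and its ball rests in the funnel: seated, the ball's centre is about 12.5 above this point and the flask's underside about 21 below it
- ring (a joint): how far the ring is pressed down, in m: 0 = up, 0.020 = lower stop. It slides straight down on a spring of 500 N/m preloaded with 3 N; the flask's weight alone presses it 3 mm at most, and about 9 N more takes it to the stop. Pressed enough = at least 0.015
- conical: loose amber conical (Erlenmeyer) flask, flat base diameter 72, straight cone up to a neck of diameter 25, 126 tall with its dark stopper; bystander. Origin: centre of its underside, z up
- jar: loose round jar with black cap, diameter 64, 100 tall; bystander. Origin: centre of its underside
- mug: loose white mug, diameter 80, 92 tall, handle at its +y; bystander. Origin: centre of its underside
- tape: loose grey ring (tape core), outer diameter 90, 22 high, lying flat; bystander. Origin: centre of its underside
- cork: loose cork ring, outer diameter 90, 25 high, lying flat on the bench, not sprung; bystander. Origin: centre of its underside
- screwdriver: loose screwdriver lying on the bench along its own x; bystander
- brush: loose brush lying on the bench along its own x; bystander
Not all that is in view belongs to the job. What is shaped like the flask but green or turquoise is not meant. Leave any blue look-alike of the stand alone.

How it is judged (in metres and radians):
On the way, in this order (a step that is already met when the one before it is completed fails the run):
1. the round flask is lifted clear of the bench, above the ring's height (height (world z) of flask above 0.085 m and contact force between flask and ring below 0.5 N), for 0.1 s.
2. the flask sits upright in the ring and bears on it (horizontal distance between ball_center and ring_top below 0.005 m and z of ball_center in the frame of ring_top between 0.009 and 0.017 m and angle between flask's own z axis and vertical below 0.2 rad and contact force between flask and ring above 0.5 N), for 0.1 s.
At the end, for the whole second after the job is handed in: The flask sits in the ring (ball centre within 5 mm of the ring's axis and 9 to 17 mm above its rim plane), upright within 0.2 rad, at rest; the robot touches it and keeps the ring pressed down by at least 15 of its 20 mm, the flask bearing on the ring with more than 6 N (horizontal distance between ball_center and ring_top below 0.005 m and z of ball_center in the frame of ring_top between 0.009 and 0.017 m and angle between flask's own z axis and vertical below 0.2 rad and value of joint ring above 0.015 m and contact force between flask and ring above 6 N and linear speed of flask below 0.03 m/s and (contact force between flask and the fingers above 1 N or contact force between flask and the arm above 1 N)); the arm keeps its last pose, push and grip.
It fails at once if the flask is tipped over (more than 0.9 rad) (angle between flask's own z axis and vertical above 0.9 rad).
It fails at once if the flask is rammed into the ring (over 60 N) (contact force between flask and ring above 60 N).
It fails at once if another thing on the bench is moved by more than 30 mm (distance of any of conical, jar, mug, tape, cork, screwdriver, brush from where it was at the start of the episode above 0.03 m).
It fails at once if the conical flask, jar or mug is knocked over (angle between any of conical, jar, mug's own z axis and vertical above 0.6 rad).
It also fails if it takes over 42 s, if anything falls off the work surface, if the arm or the gripper's body presses on something with over 40 N, if the wrist force passes 120 N, or if a joint passes its speed limit or range.

## Working session

There is one attempt and no reset: what is moved stays moved. The work goes in short steps, Python scripts to look and compute and a tool call to move; the robot and the scene stay as the last step left them, time stands still between calls to the robot, and variables do not carry over. Pictures are saved under pics/ and viewed, at most 10 in all, crops included, and the job is handed in when it is done.

Besides the shell and the picture viewer there is one more tool, called in YAML: its name, and indented under it one key for each argument. move_arm: Moves the arm, as the interface text tells. Its arguments: {"type":"object","properties":{"commands":{"type":"array","items":{"type":"array"}}},"required":["commands"]}

```bash
mkdir -p pics; cat > h.py <<'E'
import numpy as np, cv2
from cell import env, read_camera, search_frame, cut_out
def ray(p,uv):
    R=cv2.Rodrigues(np.array(p["rvec"],float))[0]; t=np.array(p["tvec"],float).ravel()
    d=R.T@np.array([(uv[0]-p["cx"])/p["fx"],(uv[1]-p["cy"])/p["fy"],1.]); return -R.T@t,d/np.linalg.norm(d)
def atz(p,uv,z):
    c,d=ray(p,uv); return c+d*(z-c[2])/d[2]
def proj(p,X):
    K=np.array([[p["fx"],0,p["cx"]],[0,p["fy"],p["cy"]],[0,0,1.]])
    return cv2.projectPoints(np.array(X,float).reshape(-1,3),np.array(p["rvec"],float),np.array(p["tvec"],float),K,None)[0].reshape(-1,2)
def tri(rays):
    A=sum(np.eye(3)-np.outer(d,d) for c,d in rays); b=sum((np.eye(3)-np.outer(d,d))@c for c,d in rays); return np.linalg.solve(A,b)
def save(n,im): cv2.imwrite(f"pics/{n}.png",cv2.cvtColor(im,cv2.COLOR_RGB2BGR))
E
python3 - <<'E'
from h import *
np.set_printoptions(precision=1,suppress=True)
P={n:read_camera(n) for n in("side","top")}
for n,p in P.items():
    print(n,ray(p,(256,192)))
    for t in("flask","stand","ring_top","conical"):
        for r in search_frame(t,p)[:4]: print(n,t,round(r["confidence"],2),np.array(r["at"]),atz(p,r["at"],60))
im=np.vstack([P["side"]["image"],P["top"]["image"]]); save("a",np.array(cv2.resize(np.hstack([P["side"]["image"],P["top"]["image"]]),(800,300))))
save("side",P["side"]["image"]);save("top",P["top"]["image"])
s=env.state();print(s["tcp_rot"],s["opening"],s["ft_force"],s["t"])
E
```

```text
side (array([  45.4, -492.6,  703.8]), array([ 0.5,  0.5, -0.7]))
side flask 0.76 [242.8 245.2] [ 361.2 -123.4   60. ]
side flask 0.64 [231.6 183.6] [477.4  42.1  60. ]
side flask 0.63 [186.3 197.2] [364.1  86.4  60. ]
side flask 0.28 [243.9 217.9] [418.2 -66.9  60. ]
side stand 0.86 [315.9 213. ] [ 550.1 -178.9   60. ]
side stand 0.62 [118.  193.2] [250.7 222.4  60. ]
side stand 0.59 [299.1 355.5] [ 266.5 -366.4   60. ]
side ring_top 0.85 [115.7 176.6] [278.7 283.6  60. ]
side ring_top 0.72 [315.  199.2] [ 584.9 -148.4   60. ]
side ring_top 0.65 [299.6 352.8] [ 270.7 -364.    60. ]
side conical 0.86 [218.3 135.4] [592.2 229.1  60. ]
top (array([420.6, -47.4, 989.5]), array([ 0.1, -0. , -1. ]))
top flask 0.91 [192.8 232.5] [382.6  93.1  60. ]
top flask 0.89 [267.6 235.2] [ 372.7 -103.4   60. ]
top flask 0.63 [210.4 190.3] [493.2  46.4  60. ]
top stand 0.77 [286.1 162.5] [ 565.3 -156.2   60. ]
top stand 0.72 [361.6 266.6] [ 287.  -349.4   60. ]
top stand 0.72 [135.7 273.9] [277.9 241.   60. ]
top ring_top 0.91 [296.3 157.7] [ 578.  -183.9   60. ]
top ring_top 0.7 [361.2 267.2] [ 285.4 -348.3   60. ]
top ring_top 0.6 [116.7 277.8] [268.7 289.9  60. ]
top conical 0.86 [135.1 149.5] [604.7 246.1  60. ]
[3.1 0.  2.7] 0.997818696271539 [ 0.3 -0.6 -0. ] 0.5
```

View pics/side.png

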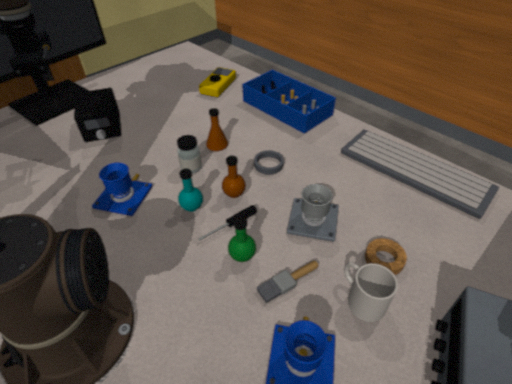

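View pics/top.png

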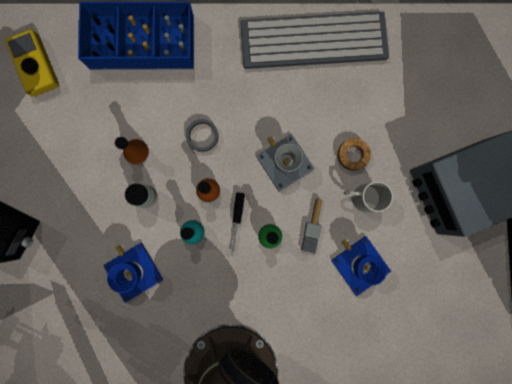

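Candidates for the flask:
- Amber round flask: side (232,180), top (208,190).
- Turquoise look-alike: side (190,193).
- Green look-alike: side (242,245).
- Amber conical flask: side (217,133).

The first fits, being amber with a round ball. The grey stand is at side (315,213), top (288,158); the blue ones are decoys. Next I confirm in one crop and fit silhouettes.

```bash
cat >> h.py <<'E'
from scipy.optimize import minimize
a=np.linspace(0,2*np.pi,40)
def circ(r,z): return np.c_[r*np.cos(a),r*np.sin(a),0*a+z]
ball=np.vstack([circ(np.sqrt(max(33**2-(z-33.5)**2,0)),z) for z in np.linspace(1,66,30)])
FL=[ball,np.vstack([circ(12.5,60),circ(12.5,114)]),np.vstack([circ(15.5,114),circ(15.5,126)])]
RG=[np.vstack([circ(38,94),circ(38,91),circ(34.5,88),circ(34.5,70)])]
def sil(p,parts,o,S=4):
    m=np.zeros((384*S,512*S),np.uint8)
    for q in parts:
        h=cv2.convexHull(((proj(p,q+o)+.5)*S).astype(np.float32)); cv2.fillConvexPoly(m,h.round().astype(np.int32),255)
    return cv2.resize(m,(512,384),interpolation=cv2.INTER_AREA)/255.
def fit(pm,parts,xy0,z=0):
    f=lambda v:sum(1-np.minimum(s,m).sum()/np.maximum(s,m).sum() for p,m in pm for s in[sil(p,parts,np.array([v[0],v[1],z]))])
    r=minimize(f,xy0,method="Nelder-Mead",options=dict(initial_simplex=np.array(xy0)+np.array([[0,0],[8,0],[0,8]]),xatol=.2,fatol=1e-4)); return r.x,r.fun/len(pm)
E
python3 - <<'E'
from h import *
np.set_printoptions(precision=1,suppress=True)
P={n:read_camera(n) for n in("side","top")}
near={"flask":dict(side=(232,182),top=(209,190)),"ring_top":dict(side=(317,198),top=(288,156))}
x0={"flask":(485,44),"ring_top":(578,-165)}
crops=[]
for t in near:
    pm=[]
    for n,p in P.items():
        rs=[r for r in cut_out(t,p) if np.hypot(*(np.array(r["at"])-near[t][n]))<22]
        u,v=near[t][n]; im=p["image"].copy()
        if rs:
            m=rs[0]["region"]; print(t,n,rs[0]["at"],rs[0]["confidence"],m.sum()); pm.append((p,m.astype(float)))
        crops.append((im,u,v,pm[-1][1] if rs else np.zeros((384,512))))
    for q in [pm]+[[k] for k in pm]:
        print(t,fit(q,FL if t=="flask" else RG,x0[t]))
row=[]
for im,u,v,m in crops:
    c=im[v-35:v+35,u-35:u+35]; k=cv2.resize(c,(280,280),interpolation=cv2.INTER_CUBIC)
    mm=cv2.resize(m[v-35:v+35,u-35:u+35],(280,280),interpolation=cv2.INTER_NEAREST).astype(np.uint8)
    cs=cv2.findContours(mm,cv2.RETR_EXTERNAL,cv2.CHAIN_APPROX_NONE)[0]; k=k.copy(); cv2.drawContours(k,cs,-1,(255,0,255),1); row.append(k)
save("crop",np.vstack([np.hstack(row[:2]),np.hstack(row[2:])]))
E
```

```text
flask side [231.8, 183.8] 0.87 640
flask top [211.5, 188.7] 0.74 459
flask (array([496. ,  56.8]), np.float64(0.05699728247852226))
flask (array([495.1,  56.3]), np.float64(0.06060833819949918))
flask (array([496.4,  57.1]), np.float64(0.048124511055297026))
ring_top side [314.3, 198.4] 0.61 797
ring_top top [286.3, 150.5] 0.78 522
ring_top (array([ 572.6, -157.7]), np.float64(0.3063690057935158))
ring_top (array([ 567.9, -162.5]), np.float64(0.25315634113379326))
ring_top (array([ 573.5, -157.2]), np.float64(0.30486917803689906))
```

View pics/crop.png

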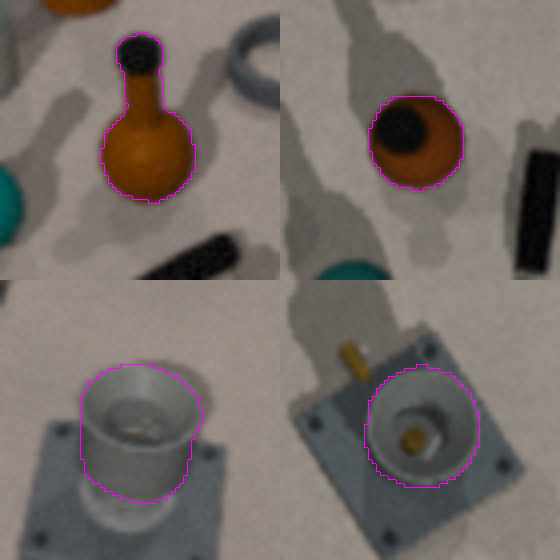

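The crop confirms an amber ball with a straight neck and dark stopper, standing at about (496, 57). The grey ring's open mouth shows clearly. First move: above the flask.

move_arm:
  commands:
    - [[0.43,-0.986,0],0,1]
    - [[0.43,-0.986,0],0,1]
    - [[0.43,-0.986,0],0,1]
    - [[0.43,-0.986,0],0,1]
    - [[0.43,-0.986,0],0,1]
    - [[0.43,-0.986,0],0,1]
    - [[0.43,-0.986,0],0,1]
    - [[0.43,-0.986,0],0,1]
    - [[0.43,-0.986,0],0,1]
    - [[0.43,-0.986,0],0,1]
    - [[0.43,-0.986,0],0,1]
    - [[0.43,-0.986,0],0,1]
    - [[0.43,-0.986,0],0,1]
    - [[0.43,-0.986,0],0,1]
    - [[0.43,-0.986,0],0,1]
    - [[0.43,-0.986,0],0,1]
    - [[0.43,-0.986,0],0,1]
    - [[0,0,0],0,1]
    - [[0,0,0],0,1]

```text
t: 2.38
eef_pos: [497.0, 56.0, 404.6]
tcp_rot: [3.142, -0.0, 2.679]
ft_force: [-0.3, -0.9, -1.0]
opening: 1.0
grip_force: 0.0
```

```bash
python3 - <<'E'
from h import *
np.set_printoptions(precision=1,suppress=True)
P={n:read_camera(n) for n in("side","top")}
near=dict(side=(317,198),top=(288,156)); pm=[]
for n,p in P.items():
    rs=[r for r in cut_out("ring_top",p) if np.hypot(*(np.array(r["at"])-near[n]))<22]
    if not rs: print("none",n); continue
    m=rs[0]["region"].astype(np.uint8); cs=cv2.findContours(m,cv2.RETR_EXTERNAL,cv2.CHAIN_APPROX_NONE)[0]
    f=np.zeros((384,512),np.uint8); cv2.drawContours(f,cs,-1,1,-1); pm.append((p,f.astype(float))); print(n,f.sum())
for b in(70,60,50,40):
    R=[np.vstack([circ(38,94),circ(38,91),circ(34.5,88),circ(34.5,b)])]
    print(b,[fit(q,R,(578,-165)) for q in [pm]+[[k] for k in pm]])
s=env.state(); print(s["eef_pos"],s["tcp_rot"],s["ft_force"],s["t"])
E
```

```text
side 905
top 684
70 [(array([ 572.9, -158.5]), np.float64(0.1552466714528271)), (array([ 567.7, -163.7]), np.float64(0.2069817153660759)), (array([ 573.4, -157.3]), np.float64(0.06441392703565019))]
60 [(array([ 572.8, -159.2]), np.float64(0.10760005221602736)), (array([ 568.2, -163. ]), np.float64(0.12150636789746772)), (array([ 573.2, -157.9]), np.float64(0.055230899613921025))]
50 [(array([ 572.9, -159.2]), np.float64(0.06590087668346362)), (array([ 571.6, -161.3]), np.float64(0.04910104134490478)), (array([ 574. , -157.9]), np.float64(0.051907641561297235))]
40 [(array([ 574.2, -159.2]), np.float64(0.06900082217311593)), (array([ 576.4, -158.1]), np.float64(0.07083934748776333)), (array([ 574.2, -158.7]), np.float64(0.05661659571923294))]
[496.2  58.1 404.8] [ 3.1 -0.   2.7] [-0.3  0.6  1. ] 2.5833
```

Ring mouth is at (573, -159) and the flask at (496, 57). Descend and grip.

move_arm:
  commands:
    - [[0,0,-0.7],0,1]
    - [[0,0,-0.7],0,1]
    - [[0,0,-0.7],0,1]
    - [[0,0,-0.7],0,1]
    - [[0,0,-0.7],0,1]
    - [[0,0,-0.7],0,1]
    - [[0,0,-0.43],0,1]
    - [[0,0,0],0,1]
    - [[0,0,0],0,-1]
    - [[0,0,0],0,-1]
    - [[0,0,0],0,-1]
    - [[0,0,0],0,-1]
    - [[0,0,0],0,-1]
    - [[0,0,0],0,-1]
    - [[0,0,0],0,-1]
    - [[0,0,0],0,-1]

```text
t: 3.92
eef_pos: [496.6, 57.2, 266.0]
tcp_rot: [3.141, 0.0, 2.682]
ft_force: [-0.1, 1.2, -0.0]
opening: 0.498
grip_force: 0.0
```

move_arm:
  commands:
    - [[0,0,0],0,-1]
    - [[0,0,0],0,-1]
    - [[0,0,0],0,-1]
    - [[0,0,0],0,-1]
    - [[0,0,0],0,-1]
    - [[0,0,0],0,-1]
    - [[0,0,0],0,-1]
    - [[0,0,0],0,-1]

```text
t: 4.58
eef_pos: [496.6, 57.2, 265.8]
tcp_rot: [3.142, -0.0, 2.682]
ft_force: [-0.4, -0.4, 0.4]
opening: 0.318
grip_force: 30.0
```

Opening of 0.318 (30 mm) is wider than the 25 mm neck, so I look before lifting.

```bash
python3 - <<'E'
from h import *
P={n:read_camera(n) for n in("side","top")}
row=[]
for n,(u,v) in(("side",(232,165)),("top",(209,190))):
    c=P[n]["image"][v-45:v+45,u-45:u+45]; row.append(cv2.resize(c,(400,400),interpolation=cv2.INTER_CUBIC))
save("grip",np.hstack(row)); s=env.state(); print(s["opening"],s["grip_force"],s["ft_force"])
print(proj(P["side"],[[496.5,57,z] for z in(0,95,114,126)]))
E
```

```text
0.3201100760362086 29.999997317790985 [-0.96757631 -1.23288389 -0.28109375]
[[234.38273985 193.38732434]
 [232.40604092 167.37136378]
 [231.97615767 161.71353423]
 [231.69814153 158.05447574]]
```

View pics/grip.png

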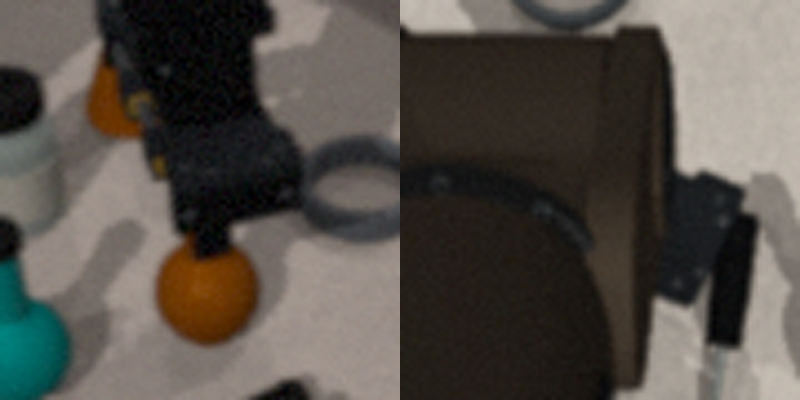

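The flask stands upright (ball at side (240,187)) with the pads around the neck. The opening scale is probably not linear. I lift slowly and check.

move_arm:
  commands:
    - [[0,0,0.2],0,-1]
    - [[0,0,0.4],0,-1]
    - [[0,0,0.5],0,-1]
    - [[0,0,0.5],0,-1]
    - [[0,0,0.5],0,-1]
    - [[0,0,0.5],0,-1]
    - [[0,0,0.5],0,-1]
    - [[0,0,0.5],0,-1]
    - [[0,0,0.4],0,-1]
    - [[0,0,0],0,-1]
    - [[0,0,0],0,-1]
    - [[0,0,0],0,-1]

```text
t: 5.68
eef_pos: [496.4, 57.3, 385.2]
tcp_rot: [-3.141, -0.001, 2.682]
ft_force: [-0.1, -0.2, -2.1]
opening: 0.317
grip_force: 30.0
```

```bash
cat > m.py <<'E'
from h import *
import sys
np.set_printoptions(precision=1,suppress=True)
s=env.state(); g=s["eef_pos"]; print(g,s["ft_force"],s["opening"],s["t"])
# ball only, held: compare seen ball with expected place
p=read_camera("side"); c=proj(p,[[g[0],g[1],g[2]-171-95+33.5]])[0]; print("expect ball px",c)
u,v=c.round().astype(int)
for r in cut_out("flask",p):
    if np.hypot(*(np.array(r["at"])-c))<25:
        m=r["region"].astype(np.uint8); print("mask",r["at"],m.sum())
        cs=max(cv2.findContours(m,0,1)[0],key=cv2.contourArea); print("circle",cv2.minEnclosingCircle(cs))
        for dz in(-6,-3,0,3,6):
            f=lambda x:0
            o=np.array([g[0],g[1],g[2]-266+dz]); sm=sil(p,[ball],o); print(dz,(np.minimum(sm,m).sum()/np.maximum(sm,m).sum()).round(3))
        break
save(sys.argv[1],cv2.resize(p["image"][max(v-60,0):v+40,max(u-50,0):u+50],(500,500),interpolation=cv2.INTER_CUBIC))
E
python3 m.py lift
```

```text
[496.4  57.3 385.2] [-0.1 -0.2 -2.1] 0.3170752489671517 5.6833
expect ball px [230.9 149.6]
mask [228.6, 153.3] 524
circle ((230.85507202148438, 150.6521759033203), 13.519168853759766)
-6 0.858
-3 0.892
0 0.87
3 0.807
6 0.737
```

View pics/lift.png

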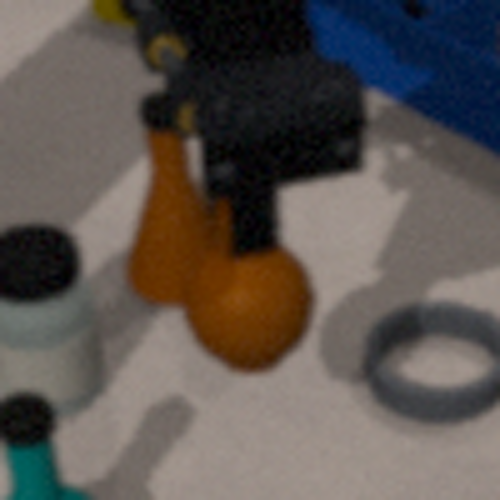

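The flask is lifted upright, ball at side (231,151) where expected. Next, over the ring.

move_arm:
  commands:
    - [[0.14,-0.4,0],0,-1]
    - [[0.23,-0.64,0],0,-1]
    - [[0.27,-0.77,0],0,-1]
    - [[0.27,-0.77,0],0,-1]
    - [[0.27,-0.77,0],0,-1]
    - [[0.27,-0.77,0],0,-1]
    - [[0.27,-0.77,0],0,-1]
    - [[0.27,-0.77,0],0,-1]
    - [[0.27,-0.77,0],0,-1]
    - [[0.2,-0.55,0],0,-1]
    - [[0.1,-0.24,0],0,-1]
    - [[0,0,0],0,-1]
    - [[0,0,0],0,-1]
    - [[0,0,0],0,-1]

```text
t: 6.95
eef_pos: [573.2, -158.4, 385.7]
tcp_rot: [3.141, -0.001, 2.682]
ft_force: [-0.6, 0.5, -3.5]
opening: 0.318
grip_force: 30.0
```

```bash
python3 m.py over; python3 -c "
from h import *
p=read_camera('top'); s=env.state(); print(s['eef_pos'],s['ft_force'])
save('over_top',cv2.resize(p['image'][100:220,220:350],(520,480),interpolation=cv2.INTER_CUBIC))"
```

```text
[ 573.2 -158.4  385.7] [-0.6  0.5 -3.5] 0.3177603147364246 6.95
expect ball px [319.5 175.5]
mask [318.3, 176.7] 773
circle ((318.5, 168.0), 24.005306243896484)
-6 0.76
-3 0.784
0 0.776
3 0.743
6 0.699
[ 573.29027505 -158.39477373  386.03414641] [-0.27920562  0.05738959 -2.20981919]
```

View pics/over.png

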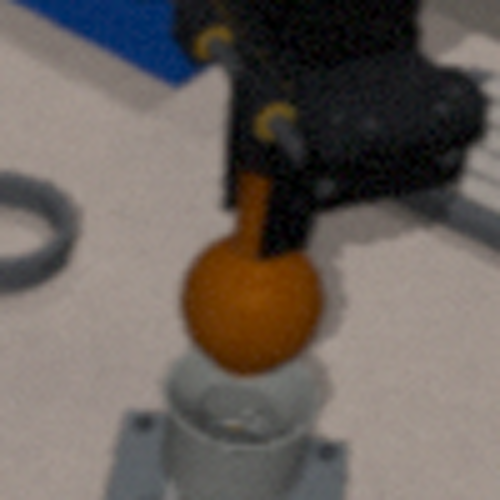

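Ball at crop (252,307) is above the ring mouth at crop (246,392), consistent with the slight image lean. Lower gently to contact.

move_arm:
  commands:
    - [[0,0,-0.2],0,-1]
    - [[0,0,-0.25],0,-1]
    - [[0,0,-0.25],0,-1]
    - [[0,0,-0.25],0,-1]
    - [[0,0,-0.2],0,-1]
    - [[0,0,-0.1],0,-1]
    - [[0,0,-0.06],0,-1]
    - [[0,0,-0.06],0,-1]
    - [[0,0,-0.06],0,-1]
    - [[0,0,-0.06],0,-1]
    - [[0,0,-0.06],0,-1]
    - [[0,0,-0.06],0,-1]
    - [[0,0,0],0,-1]
    - [[0,0,0],0,-1]
    - [[0,0,0],0,-1]

```text
t: 8.35
eef_pos: [573.5, -159.4, 337.8]
tcp_rot: [3.141, 0.001, 2.682]
ft_force: [0.4, 0.8, 0.5]
opening: 0.317
grip_force: 30.0
```

move_arm:
  commands:
    - [[0,0,-0.05],0,-1]
    - [[0,0,-0.05],0,-1]
    - [[0,0,-0.05],0,-1]
    - [[0,0,-0.05],0,-1]
    - [[0,0,-0.05],0,-1]
    - [[0,0,-0.05],0,-1]
    - [[0,0,-0.05],0,-1]
    - [[0,0,0],0,-1]
    - [[0,0,0],0,-1]
    - [[0,0,0],0,-1]

```text
t: 9.18
eef_pos: [573.5, -159.4, 327.3]
tcp_rot: [3.141, 0.001, 2.682]
ft_force: [0.9, 0.7, 5.5]
opening: 0.316
grip_force: 30.0
```

```bash
python3 -c "
from h import *
z=[]
for i in range(6):
    p=read_camera('side'); s=env.state(); z.append(np.r_[s['ft_force'],s['eef_pos']])
print(np.mean(z,0).round(2),s['t'])"
```

```text
[   1.05    0.59    5.1   573.54 -159.38  327.28] 9.4833
```

move_arm:
  commands:
    - [[0,0,-0.05],0,-1]
    - [[0,0,-0.05],0,-1]
    - [[0,0,-0.05],0,-1]
    - [[0,0,-0.05],0,-1]
    - [[0,0,0],0,-1]
    - [[0,0,0],0,-1]
    - [[0,0,0],0,-1]

```text
t: 10.07
eef_pos: [573.7, -159.4, 321.6]
tcp_rot: [3.141, 0.002, 2.682]
ft_force: [1.9, 0.4, 8.6]
opening: 0.319
grip_force: 30.0
```

```bash
cat > f.py <<'E'
from h import *
z=[]
for i in range(6):
    p=read_camera('side'); s=env.state(); z.append(np.r_[s['ft_force'],s['eef_pos'],s['opening']])
print(np.mean(z,0).round(2),s['t'])
save('pr%d'%(s['t']*10),cv2.resize(p['image'][130:250,260:380],(500,500),interpolation=cv2.INTER_CUBIC))
E
python3 f.py
```

```text
[ 1.3100e+00  6.9000e-01  8.1500e+00  5.7367e+02 -1.5939e+02  3.2165e+02
  3.2000e-01] 10.3667
```

Stiffness matches the spring: about 15.5 mm pressed by force, 17 mm by geometry. Another 2 mm.

move_arm:
  commands:
    - [[0,0,-0.035],0,-1]
    - [[0,0,-0.035],0,-1]
    - [[0,0,0],0,-1]
    - [[0,0,0],0,-1]
    - [[0,0,0],0,-1]

```text
t: 10.78
eef_pos: [573.8, -159.4, 320.0]
tcp_rot: [3.141, 0.003, 2.682]
ft_force: [0.9, 1.8, 10.8]
opening: 0.318
grip_force: 30.0
```

```bash
python3 f.py; mv pics/pr*1[01]*.png pics/ 2>/dev/null; cp "$(ls -t pics/pr*.png|head -1)" pics/final.png
```

```text
[ 1.4900e+00  1.3400e+00  1.1160e+01  5.7381e+02 -1.5939e+02  3.1999e+02
  3.2000e-01] 11.0833
```

View pics/final.png

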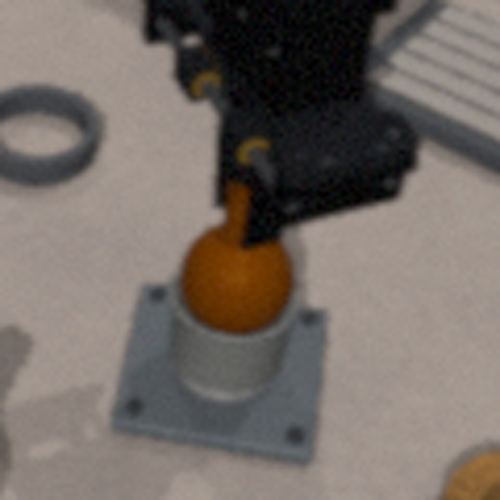

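The ball is centred in the ring (crop (237,278)), upright and pressed down. The force step shows it just touched the stop, so I ease back about 1 mm.

move_arm:
  commands:
    - [[0,0,0.035],0,-1]
    - [[0,0,0],0,-1]
    - [[0,0,0],0,-1]
    - [[0,0,0],0,-1]
    - [[0,0,0],0,-1]

```text
t: 11.5
eef_pos: [573.7, -159.4, 320.7]
tcp_rot: [3.141, 0.002, 2.682]
ft_force: [1.7, 1.5, 9.5]
opening: 0.316
grip_force: 30.0
```

```bash
python3 f.py
```

```text
[ 1.5800e+00  1.3500e+00  9.0000e+00  5.7372e+02 -1.5937e+02  3.2071e+02
  3.2000e-01] 11.8
```

Total load on the ring is about 11.7 N, which puts it roughly 17 to 19 mm down and steady. Handing in.

```bash
python3 -c "
from cell import env
print(env.job_done())"
```

```text
the job is handed in; nothing more can be done
None
```

I handed the job in at about 12 s with the amber round flask upright in the grey stand's ring, still gripped and pressed an estimated 17–19 mm down (from force and arm height); on the way it briefly reached the lower stop at about 14 N, so I eased back 1 mm, and no verdict was returned.

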